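# Clamp a drawer runner under the ring of a threaded stud, by feel

### The job

Slide the white drawer runner with the forked end along the blue clamp bed until its fork is fully home round the threaded stud under the brass ring, without ramming it, and let it lie flat on the bed. Then screw the ring down clockwise until you feel it begin to stiffen on the runner, count one further eighth of a turn from that point so that the runner is nipped but not crushed, and let go. Leave the other things on the table where they are.

Things in the scene. Friction and masses are not known exactly. Their poses are not given: they have to be found in the camera images.
- runner: White plastic drawer runner with a FORKED end: loose bar 200 long (x) x 36 wide (y) x 16 thick (z), 120 g. Origin: centre of the underside. The fork is at its +x end: an open slot 16 wide, 21 deep, between two 10 mm prongs (slot bottom at x = +79, prong tips at x = +100). Grey lines and black dots on top are only marks.
- fork_seat (a point): Point on the runner's underside centre line at x = +85. When the runner is home (the 12 mm stud touches the slot's bottom) it lies on the stud's axis. Axes as the runner's.
- clamp: Blue clamp bed fixed to the table. Origin on the table on the stud's axis, z up. Channel along its y: the runner enters from -y towards +y, its own +x along clamp +y. Bed top 24 high, 44 wide, y = -105 to +30. Guide walls 39 apart rise 10 above it, y = -45 to +22, with flared mouth down to y = -61; before that the bed's sides are open, so the runner can be held there across its width.
- stud_foot (a point): Point on the stud's axis level with the bed's top (24 above the table). Axes as the clamp's. A runner at rest on the bed has its top at 40; the collar under the ring (see ring_top) then clears it by at least 3 mm at the start.
- stud: Fixed upright threaded steel stud, 12 in diameter, from 24 to 95 above the table, standing up through the ring. Origin and axes as the clamp. Right-hand thread, 12 mm per turn: the ring moves down when turned clockwise seen from above; over a turn is to be had that way, with light even drag (up to 0.05 N m). The ring stays where it is left and does not unscrew upward.
- ring: Brass knurled clamp ring on the stud, round, 48 in diameter, 24 high. Origin: centre of the ring's underside (collar not counted), about 50 above the table at the start; z up; a red line on its top points along its +x.
- ring_top (a point): Centre of the ring's top, 24 above its origin. Below the ring sticks out a steel thrust collar, 32 in diameter, by 3 to 7.3 mm (differs each time, not reported), rubber-faced, sprung with 7 N/mm, turning with the ring. Where it meets the runner it rubs: the torque then climbs by about 0.13 N m per rad turned. The knurled rim sits on a rubber cushion that gives 1 rad per N m.
- spare_runner: The other white drawer runner, same size but with two plain square ends (no fork). To be left alone. Origin: centre of the underside, x along its length.
- level: Chrome torpedo level with yellow vials, 230 x 22 x 45 high, loose bystander. Origin: centre of the underside.
- hex_key: Dark steel hex key, L-shaped, 90 x 28 and 6 thick, loose bystander. Origin on the table under the middle of its long arm.
- jar: Glass jar with green twist cap, 68 in diameter, 100 high, loose bystander. Origin: centre of the underside.
- screwdriver: Screwdriver with orange handle, lying, about 200 long, loose bystander.
- tape: Yellow tape measure, 65 x 36 x 62 high, loose bystander. Origin: centre of the underside.
Mind the look-alikes: they are no part of the job. Leave any brown or orange look-alike of the runner alone.

How it is judged (in metres and radians):
On the way:
1. the runner lies flat on the bed, fork home round the stud, the ring not yet bearing on it (horizontal distance between fork_seat and stud below 0.005 m and z of fork_seat in the frame of clamp below 0.0265 m and angle between the x axis of runner and the y axis of clamp, either way round below 0.1 rad and angle between the z axis of runner and the z axis of clamp, either way round below 0.05 rad and contact force between ring and runner below 1 N), for 0.2 s.
At the end, for the whole second after the job is handed in: The runner lies flat on the bed (underside within 2.5 mm of it, in line with the channel within 0.1 rad) with the fork seat within 5 mm of the stud's axis, the ring's collar presses on it with 5 to 18 N (an eighth of a turn past first contact gives about 10 N), and both are at rest and released (horizontal distance between fork_seat and stud below 0.005 m and z of fork_seat in the frame of clamp below 0.0265 m and angle between the x axis of runner and the y axis of clamp, either way round below 0.1 rad and angle between the z axis of runner and the z axis of clamp, either way round below 0.05 rad and contact force between ring and runner between 5 and 18 N and linear speed of each of ring, runner below 0.01 m/s and contact force between the fingers and ring below 0.2 N and contact force between the fingers and runner below 0.2 N); the robot touches nothing.
It fails at once if the ring is overtightened: it presses on the runner with more than 24 N (contact force between ring and runner above 24 N).
It fails at once if the fork is rammed against the stud with more than 25 N (contact force between runner and stud above 25 N).
It fails at once if a bystander (spare runner, level, hex key, jar, screwdriver, tape measure) is shifted by more than 25 mm (distance of any of spare_runner, level, hex_key, jar, screwdriver, tape from where it was at the start of the episode above 0.025 m).
It also fails if it takes over 72 s, if anything falls off the work surface, if the arm or the gripper's body presses on something with over 40 N, if the wrist force passes 120 N, or if a joint passes its speed limit or range.

### The arm

A 6-joint arm with a two-finger parallel gripper is mounted at the origin on the work surface. World frame = base frame: x ahead of the robot, y to its left, z up, the work surface at z = 0. Lengths are in mm, angles in rad, forces in N, time in s.
With the tool pointing down it reaches from about 250 to 775 mm from the base axis. Payload 4 kg.
Tool frame: the origin (TCP) lies between the finger pads; the fingertips stand 14 mm ahead of it and the grasp point (between the pads) lies 5 mm behind it (bot.finger_overhang is the distance from the TCP to the fingertips, in mm); z points along the fingers, y is the line along which they close (so a half turn about z gives the same grasp; the last joint's range is limited). The gripper opens to 94 mm and grips with 3 to 60 N. Pads are 16 mm wide; open, the fingers measure 119 mm over their backs; the gripper's body (75 mm by 177 mm) begins 78 mm behind the grasp point.
Start: joints at [-1.243, 0.087, 1.371, -0, 1.684, -0.103], TCP at [229.678, -499.767, 219.506] pointing down, gripper open.
Joint ranges: [-3.1, 3.1], [-0.76, 2.03], [0.27, 2.55], [-1.08, 4.22], [0.17, 2.65], [-2.57, 2.57]. Speed limits (rad/s): [2.79, 2.79, 3.14, 3.14, 3.14, 3.14].

### API

Orientations are given as a unit quaternion [x, y, z, w].
In Python, from station import bot gives the robot as it stands. The module is installed in compiled form; this text tells all that it offers.
- The arm moves only by the tool play_rows, never from a script. Its argument "targets" is a list that holds one entry, the list of rows, each a list of 5 numbers: the shift along the tool's x, y, z in m, then the turn about the tool's z in rad, then the opening in per cent of the stroke, from 0 (shut) to 100 (fully open). A call has exactly 5 rows; each row is the pose to reach, as a shift and turn from the pose commanded when the call began, along the tool's axes at that moment; what a row does not reach only later rows make up. A row lasts 1/10 s, in which the tool goes at most 50 mm and 8.59 degrees, less where a joint would pass 70% of its speed; a pose out of reach is approached as far as the arm can. A call with a gripper value outside its range is refused whole. The fingers move at their own pace and stop on an object; "grip_force" is the grip in N (left out, the last holds). Time passes only in rows, so rows that repeat a pose let the fingers close, or fill a call up. It gives the time, the measured TCP pose, the force, the opening and the grip force at its end, in the units of the state.
- bot.get_obs(): the state, without advancing time (a new reading comes with each control period).
- bot.capture(name): name is "side" or "top" or "wrist"; returns (picture, depth): 420x560x3 uint8, red, green, blue; 420x560 float32, mm along the optical axis (not along the pixel's ray), 0 where there is no reading.
- bot.camera_params(name): a dict with "fx", "fy", "cx", "cy" (pixels), "origin" and "rotation" of the camera in the world; the wrist camera has in their place "hand_eye" (4x4, takes a point from camera to tool coordinates, whose origin is the TCP and whose axes are the flange's). Camera axes: x right, y down, z forward; pixel columns grow to the right and rows downward; lengths in mm; the calibration is good to about 2 mm. A picture is of the moment at which its call begins: read the wrist's pose just before it. camera_params takes no time and is no camera call.
- bot.job_done(): hands the job in; it is judged then, once.
Trained networks look in the newest picture that a camera, given by its name, has taken for a name from the list of things; names that differ only in an ending like _2 or _b are one class to them, and where a whole thing is asked for, a point or a joint stands for the part that bears it (a point fixed in the world has none). Each returns a list of dicts, best first, with "confidence" (0 to 1); they miss things now and then, are a little off and sometimes report something else, mostly with a low value. They report only what shows in the picture. A call takes as long as a camera call. They do not tell look-alikes from the thing itself.
- bot.trace(camera, thing): "mask" (420x560 bool, what is visible of it) and "point" ([column, row] in pixels, amid what is visible of it).
The state is a dict: "t": time; "q": joint angles; "qd": joint speeds; "tau": joint torques, N m; "ee_pos": TCP position; "eef_rot": TCP orientation; "ft_force": force on the tool from outside, world axes, zero at the start; "wrist_torque": the same for the moment, N m; "opening": finger opening in mm; "grasp_force": force on a finger pad.
Only numpy, scipy, OpenCV 4.12 (cv2) and the standard library are available. Lean on these libraries where they do the work, as an engineer would, in place of code of your own. Each camera call takes 0.05 s, during which the arm holds its last target. There are 200 camera calls.

## Working session

There is one attempt and no reset: what is moved stays moved. The work goes in short steps, Python scripts to look and compute and a tool call to move; the robot and the scene stay as the last step left them, time stands still between calls to the robot, and variables do not carry over. Pictures are saved under pics/ and viewed, at most 10 in all, crops included, and the job is handed in when it is done.

Besides the shell and the picture viewer there is one more tool, called after ">>>" as name(argument=value, ...) on one line, values as JSON. play_rows: Moves the arm, as the interface text tells. Its arguments: {"type":"object","properties":{"targets":{"type":"array","items":{"type":"array","items":{"type":"array","items":{"type":"number"}}}},"grip_force":{"type":"number"}},"required":["targets"]}

```bash
mkdir -p pics; cat > h.py <<'E'
import numpy as np, cv2
from station import bot
from scipy.spatial.transform import Rotation as R
def cam(n,o=None):
    p=bot.camera_params(n)
    if 'hand_eye' in p:
        H=np.array(p['hand_eye']);Rt=R.from_quat(o['eef_rot']).as_matrix()
        return p,Rt@H[:3,:3],Rt@H[:3,3]+np.array(o['ee_pos'])
    return p,np.array(p['rotation']).reshape(3,3),np.array(p['origin'])
def cloud(n,d,o=None):
    p,Rm,t=cam(n,o)
    v,u=np.indices(d.shape)
    P=np.stack([(u-p['cx'])/p['fx']*d,(v-p['cy'])/p['fy']*d,d],-1)@Rm.T+t
    P[d<=0]=np.nan
    return P
def save(n,im): cv2.imwrite('pics/'+n,cv2.cvtColor(im,cv2.COLOR_RGB2BGR))
E
python3 - <<'E'
from h import *
o=bot.get_obs();print(o)
for c in('top','side'):
    im,d=bot.capture(c);save(c+'1.png',im);P=cloud(c,d);np.save(c+'P.npy',P)
    print(c,cam(c)[2],cam(c)[1][:,2])
    for th in('runner','clamp','ring','stud'):
        for r in bot.trace(c,th)[:3]:
            m=r['mask'];q=P[m];q=q[~np.isnan(q[:,0])]
            a=cv2.minAreaRect(q[:,:2].astype(np.float32)) if len(q)>5 else 0
            print(c,th,round(r['confidence'],2),r['point'],m.sum(),np.nanmedian(q,0).round(1),np.percentile(q[:,2],[5,95]).round(1),a)
E
```

```text
{'t': 0.0, 'q': array([-1.24311847e+00,  8.79350402e-02,  1.37222940e+00,  2.33919328e-05,
        1.68356895e+00, -1.03089532e-01]), 'qd': array([ 3.39740248e-04,  1.35554733e-04, -2.09086055e-04, -5.67136041e-04,
        1.50388260e-05, -6.53213850e-04]), 'tau': array([ 1.28689171e-03, -3.40176880e+01, -3.02427900e+01,  7.19341985e-02,
        3.30341526e-02, -1.67394232e-04]), 'ee_pos': array([ 229.50804159, -499.27281942,  218.32764675]), 'eef_rot': array([ 9.76893624e-01,  2.13723423e-01, -1.08393637e-04, -1.06492784e-03]), 'ft_force': array([-1.15443285,  0.7591891 , -0.44223752]), 'wrist_torque': array([ 0.01547254,  0.02094822, -0.0364316 ]), 'grasp_force': 0.0, 'opening': 93.82429177133797}Traceback (most recent call last):
  File "<stdin>", line 4, in <module>
  File "h.py", line 11, in cloud
    p,Rm,t=cam(n,o)
           ~~~^^^^^
  File "h.py", line 9, in cam
    return p,np.array(p['rotation']).reshape(3,3),np.array(p['origin'])
             ~~~~~~~~~~~~~~~~~~~~~~~~~~~~~~~^^^^^
ValueError: cannot reshape array of size 4 into shape (3,3)
```

```bash
sed -i "s/np.array(p\['rotation'\]).reshape(3,3)/R.from_quat(p['rotation']).as_matrix()/" h.py
python3 - <<'E'
from h import *
for c in('top','side'):
    im,d=bot.capture(c);save(c+'2.png',im);P=cloud(c,d);np.save(c+'P.npy',P)
    print(c,cam(c)[2],cam(c)[1][:,2])
    for th in('runner','clamp','ring','stud'):
        for r in bot.trace(c,th)[:3]:
            m=r['mask'];q=P[m];q=q[~np.isnan(q[:,0])]
            a=cv2.minAreaRect(q[:,:2].astype(np.float32)) if len(q)>5 else 0
            print(c,th,round(r['confidence'],2),r['point'],m.sum(),np.nanmedian(q,0).round(1),np.percentile(q[:,2],[5,95]).round(1),a)
E
```

```text
top [ 442.62561394  -54.24954018 1360.17995202] [ 0.04554089 -0.02279653 -0.99870233]
top runner 0.89 [321.2, 222.5] 518 [ 451.3 -200.3   15.1] [10.7 19.9] ((451.504638671875, -203.04713439941406), (35.23579788208008, 186.84097290039062), 2.5824899673461914)
top runner 0.62 [326.9, 273.6] 592 [ 276.3 -222.3   14.5] [ 9.6 19.3] ((279.0191955566406, -220.0347900390625), (195.03033447265625, 37.816471099853516), 35.66340255737305)
top runner 0.62 [409.7, 263.4] 610 [ 294.4 -502.9   14.6] [ 4.6 19.3] ((293.8139343261719, -505.102783203125), (202.19140625, 42.218082427978516), 72.02752685546875)
top clamp 0.79 [216.6, 187.2] 790 [561.5 142.   23.9] [ 5.3 75.7] ((565.3577880859375, 131.66265869140625), (142.43167114257812, 81.74463653564453), 81.10981750488281)
top clamp 0.27 [185.1, 233.3] 69 [402.6 254.9   3.1] [-4.1  7.6] ((385.91522216796875, 265.0257873535156), (32.325775146484375, 53.74223709106445), 89.74036407470703)
top ring 0.74 [215.4, 191.0] 740 [561.8 142.3  24.2] [ 7.1 75.8] ((564.8176879882812, 128.25367736816406), (132.7996368408203, 81.17581176757812), 80.49461364746094)
t
[... 896 characters left out ...]
3984375), 5.720885276794434)
side runner 0.57 [331.6, 211.6] 607 [ 447.  -191.    14.5] [ 1.  17.2] ((453.2165222167969, -214.49331665039062), (45.44932174682617, 230.7799835205078), 2.674057960510254)
side clamp 0.75 [232.2, 271.4] 1501 [554.2 167.5  23.2] [ 5.2 75. ] ((567.8444213867188, 129.20059204101562), (134.8942413330078, 93.4426498413086), 79.55487823486328)
side ring 0.74 [229.1, 266.8] 355 [561.2 175.   72.2] [51.  75.4] ((584.35546875, 129.32614135742188), (46.57847595214844, 128.79811096191406), 25.711631774902344)
side stud 0.61 [227.1, 256.2] 45 [565.7 168.3  89.4] [76.9 94.2] ((567.0819702148438, 165.9124298095703), (11.56165885925293, 12.786199569702148), 10.937857627868652)
```

View pics/top2.png

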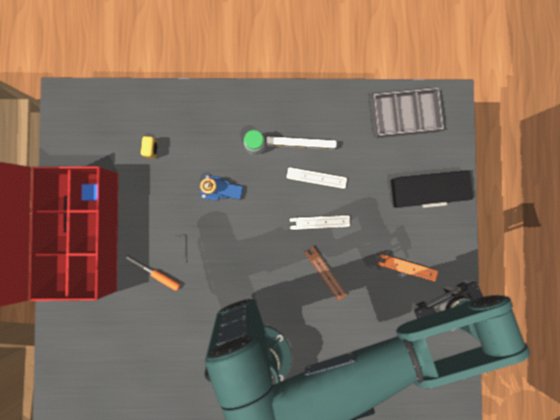

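View pics/side2.png

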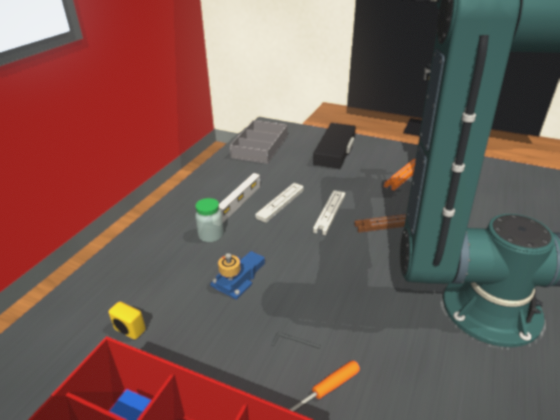

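The top picture shows the forked white runner at (320,222) with its fork at the left end (290,222). The spare is at (317,177), and the clamp, open to the right, is at (222,187) with the ring at (209,186). The side picture agrees. Next I move over the runner for a close wrist view.

```bash
cat >> h.py <<'E'
def goto(x,y,z,a):
    """a: world angle (deg) of tool y axis, mod 180; prints tool shift (m), turn options"""
    o=bot.get_obs();M=R.from_quat(o['eef_rot']).as_matrix()
    s=M.T@(np.array([x,y,z])-o['ee_pos'])/1000
    cur=np.degrees(np.arctan2(M[1,1],M[0,1]))
    dl=(a-cur+90)%180-90
    print('shift',s.round(4),'turn',np.radians(-dl).round(3),'or',np.radians(-dl+180*np.sign(dl)).round(3),'q6',o['q'][5].round(2),'pos',np.round(o['ee_pos'],1),'yang',cur.round(2),'F',np.round(o['ft_force'],1),'T',np.round(o['wrist_torque'],3),'op',round(o['opening'],1),'t',round(o['t'],2))
E
python3 - <<'E'
from h import *
goto(451,-200,190,2.6)
print(bot.camera_params('wrist'))
E
```

```text
shift [ 0.3263 -0.18    0.0295] turn -1.185 or 1.956 q6 -0.1 pos [ 229.7 -499.8  219.5] yang -65.32 F [ 0.1 -0.4 -0.8] T [-0.046 -0.011  0.024] op 94.0 t 0.55
{'fx': 296.02518025857273, 'fy': 296.02518025857273, 'cx': 276.52491053842124, 'cy': 210.40555393433584, 'hand_eye': array([[-1.87379478e-04, -9.60470961e-01, -2.78380133e-01,
         8.08897703e+01],
       [ 9.99999485e-01, -4.57599389e-04,  9.05709545e-04,
         1.27763301e+00],
       [-9.97294296e-04, -2.78379820e-01,  9.60470552e-01,
        -1.65490796e+02],
       [ 0.00000000e+00,  0.00000000e+00,  0.00000000e+00,
         1.00000000e+00]])}
```

>>> play_rows(targets=[[[0.043,-0.024,0.004,-0.145,100],[0.086,-0.048,0.008,-0.29,100],[0.129,-0.072,0.012,-0.435,100],[0.172,-0.095,0.016,-0.58,100],[0.215,-0.118,0.02,-0.725,100]]])

```text
t: 1.05
ee_pos: [376.6, -301.2, 199.7]
eef_rot: [0.836, 0.549, 0.0, 0.001]
ft_force: [0.1, -0.2, -0.8]
opening: 94.0
grasp_force: 0.0
```

```bash
python3 -c "
from h import *
goto(451,-200,190,2.6)"
```

```text
shift [0.1225 0.028  0.0096] turn -0.455 or 2.687 q6 -0.38 pos [ 376.6 -301.2  199.7] yang -23.47 F [ 0.1 -0.2 -0.8] T [-0.028 -0.032  0.034] op 94.0 t 1.05
```

>>> play_rows(targets=[[[0.03,0.007,0.002,-0.12,100],[0.06,0.014,0.004,-0.24,100],[0.09,0.021,0.006,-0.36,100],[0.122,0.028,0.01,-0.455,100],[0.122,0.028,0.01,-0.455,100]]])

```text
t: 1.55
ee_pos: [451.9, -199.5, 189.0]
eef_rot: [0.691, 0.723, 0.001, -0.001]
ft_force: [0.5, 0.5, -0.8]
opening: 94.0
grasp_force: 0.0
```

```bash
cat >> h.py <<'E'
def look(n,things=()):
    o=bot.get_obs();im,d=bot.capture('wrist');save(n+'.png',im);P=cloud('wrist',d,o)
    out={}
    for th in things:
        out[th]=bot.trace('wrist',th)
    return o,im,d,P,out
def rect(q): 
    (c,s,a)=cv2.minAreaRect(q[:,:2].astype(np.float32)); return np.round(c,1),np.round(s,1),round(a,2)
E
python3 - <<'E'
from h import *
o,im,d,P,r=look('w1',['runner'])
goto(451,-200,190,2.6)
for k in r['runner'][:3]:
    q=P[k['mask']];q=q[~np.isnan(q[:,0])];t=q[abs(q[:,2]-np.median(q[:,2]))<4]
    print(k['confidence'],k['point'],len(q),np.median(q,0).round(1),rect(t))
E
```

```text
shift [ 0.0022  0.0005 -0.0005] turn -0.005 or 3.137 q6 -0.58 pos [ 450.6 -202.2  189.5] yang 2.32 F [ 0.7 -0.3 -0. ] T [-0.066 -0.091  0.005] op 94.5 t 1.65
0.97 [272.7, 194.1] 4820 [ 449.8 -197.3   16.4] (array([ 449.9, -204. ]), array([ 36. , 199.1]), 2.61)
0.95 [131.4, 202.9] 4733 [ 281.2 -220.    16.4] (array([ 277.9, -222. ]), array([200.7,  36. ]), 34.67)
0.66 [162.6, 385.5] 1382 [ 301.7 -480.9   16.7] (array([ 300.9, -482.4]), array([108. ,  36.2]), 73.52)
```

View pics/w1.png

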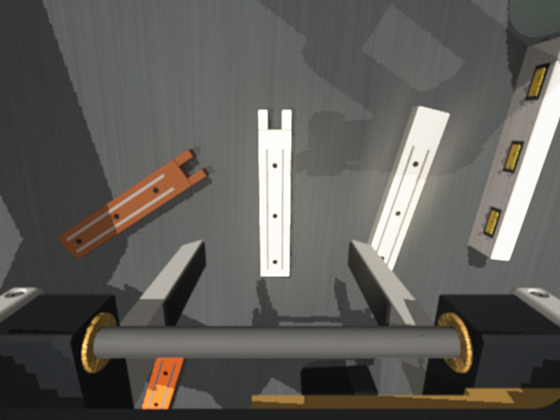

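```bash
python3 -c "
from h import *
goto(450.1,-209,17,2.6)"
```

```text
shift [-0.0067 -0.0006  0.1725] turn -0.005 or 3.137 q6 -0.58 pos [ 450.6 -202.2  189.5] yang 2.32 F [ 0.7 -0.3 -0. ] T [-0.066 -0.091  0.005] op 94.5 t 1.65
```

>>> play_rows(targets=[[[-0.003,0,0.04,-0.005,80],[-0.007,-0.0005,0.08,-0.005,70],[-0.007,-0.0005,0.12,-0.005,70],[-0.007,-0.0005,0.15,-0.005,70],[-0.007,-0.0005,0.165,-0.005,70]]], grip_force=15)

```text
t: 2.15
ee_pos: [447.6, -209.8, 21.3]
eef_rot: [0.692, 0.722, -0.001, -0.002]
ft_force: [-0.6, 0.7, -0.2]
opening: 66.2
grasp_force: 0.0
```

```bash
python3 -c "
from h import *
goto(450.1,-209,17,2.6)"
```

```text
shift [0.0007 0.0025 0.0043] turn -0.004 or 3.138 q6 -0.59 pos [ 447.6 -209.8   21.3] yang 2.4 F [-0.6  0.7 -0.2] T [-0.046 -0.075 -0.   ] op 66.2 t 2.15
```

>>> play_rows(targets=[[[0.0005,0.001,0.004,-0.004,70],[0.0005,0.001,0.004,-0.004,70],[0.0005,0.001,0.004,-0.004,30],[0.0005,0.001,0.004,-0.004,30],[0.0005,0.001,0.004,-0.004,30]]], grip_force=15)

```text
t: 2.65
ee_pos: [452.1, -209.5, 21.8]
eef_rot: [0.69, 0.724, 0.0, 0.001]
ft_force: [-0.3, 0.3, -0.1]
opening: 45.1
grasp_force: 0.0
```

>>> play_rows(targets=[[[0,0,0,0,30],[0,0,-0.01,0,30],[0,0,-0.04,0,30],[0,0,-0.07,0,30],[0,0,-0.1,0,30]]])

```text
t: 3.15
ee_pos: [451.2, -208.6, 121.9]
eef_rot: [0.69, 0.724, 0.0, -0.0]
ft_force: [0.4, -1.1, -1.9]
opening: 35.6
grasp_force: 15.0
```

```bash
python3 -c "
from h import *
P=np.load('topP.npy')
bot.capture('top')
for n in('top','side'):
  P=np.load(n+'P.npy').reshape(-1,3)
  m=(abs(P[:,0]-566)<60)&(abs(P[:,1]-165)<60)&(P[:,2]>66)&(P[:,2]<80);print(n,m.sum(),rect(P[m]))
  m=(abs(P[:,0]-562)<60)&(abs(P[:,1]-130)<90)&(P[:,2]>19)&(P[:,2]<29);print(n,m.sum(),rect(P[m]))
goto(550,-100,130,-9)"
```

```text
top 161 (array([570.3, 165.8]), array([46.9, 44.7]), 63.18)
top 326 (array([564.6, 128.2]), array([134.6,  60.4]), 75.6)
side 248 (array([567.4, 167.5]), array([47.7, 46. ]), 31.72)
side 582 (array([558.7, 128.9]), array([136.6,  54.5]), 78.23)
shift [ 0.1055  0.1012 -0.0016] turn 0.206 or -2.935 q6 -0.6 pos [ 454.1 -210.4  128.2] yang 2.83 F [ 1.7 -0.3  2.4] T [-0.077 -0.189  0.017] op 35.8 t 3.2
```

```bash
python3 -c "
from h import *
goto(532,-35,130,-10.5)"
```

```text
shift [ 0.1713  0.0864 -0.0021] turn 0.233 or -2.909 q6 -0.6 pos [ 454.1 -210.4  128.2] yang 2.83 F [ 1.7 -0.3  2.4] T [-0.077 -0.189  0.017] op 35.8 t 3.2
```

>>> play_rows(targets=[[[0.03,0.015,0,0.05,30],[0.07,0.035,0,0.1,30],[0.11,0.055,0,0.15,30],[0.15,0.075,0,0.2,30],[0.172,0.086,0,0.235,30]]])

```text
t: 3.7
ee_pos: [529.5, -29.7, 120.5]
eef_rot: [0.769, 0.639, 0.001, -0.0]
ft_force: [0.0, -0.8, -1.2]
opening: 35.8
grasp_force: 15.0
```

>>> play_rows(targets=[[[0,0,0,0,30],[0,0,0,0,30],[0,0,0,0,30],[0,0,0,0,30],[0,0,0,0,30]]])

```text
t: 4.2
ee_pos: [528.5, -33.9, 120.5]
eef_rot: [0.77, 0.638, -0.0, 0.0]
ft_force: [-0.0, -0.9, -1.5]
opening: 35.5
grasp_force: 15.0
```

```bash
python3 - <<'E'
from h import *
o,im,d,P,r=look('w2',['runner','clamp','ring'])
np.save('P2.npy',P);np.save('o2.npy',np.r_[o['ee_pos'],o['eef_rot']])
print([np.round(bot.get_obs()['ee_pos'],1) for _ in range(2)])
goto(532,-35,130,-10.5)
for n,l in r.items():
  for k in l[:2]:
    q=P[k['mask']];q=q[~np.isnan(q[:,0])];t=q[abs(q[:,2]-np.median(q[:,2]))<4]
    print(n,k['confidence'],k['point'],len(q),np.median(q,0).round(1),rect(t))
Q=P.reshape(-1,3)
print(np.histogram(Q[(abs(Q[:,0]-562)<50)&(abs(Q[:,1]-130)<90)][:,2],bins=np.arange(0,110,4)))
E
```

```text
[array([528.7, -33.3, 120.5]), array([528.7, -33.3, 120.5])]
shift [-0.001   0.0035 -0.0095] turn -0.003 or 3.138 q6 0.02 pos [528.7 -33.3 120.5] yang -10.7 F [-0.3 -0.1 -2.1] T [-0.012 -0.085 -0.047] op 35.5 t 4.4
runner 0.74 [274.4, 209.6] 14878 [533.4  -4.2 115.4] (array([530. , -29.1]), array([199.7,  36.1]), 79.12)
runner 0.72 [95.5, 396.0] 1076 [ 284.5 -212.9   16.4] (array([ 287.6, -214.8]), array([76.1, 35.9]), 34.68)
clamp 0.62 [282.1, 35.5] 6035 [556.2 108.2  24.3] (array([556.8,  97.1]), array([75.2, 49.7]), 79.07)
(array([3798,   71,  249,   21,   21, 1963, 2946,   64,  673,    6,    0,
          0,    0,    0,    0,    0,    0,    0,    0,    0,    0,    0,
          0,    0,    2,   26,   19]), array([  0,   4,   8,  12,  16,  20,  24,  28,  32,  36,  40,  44,  48,
        52,  56,  60,  64,  68,  72,  76,  80,  84,  88,  92,  96, 100,
       104, 108]))
```

View pics/w2.png

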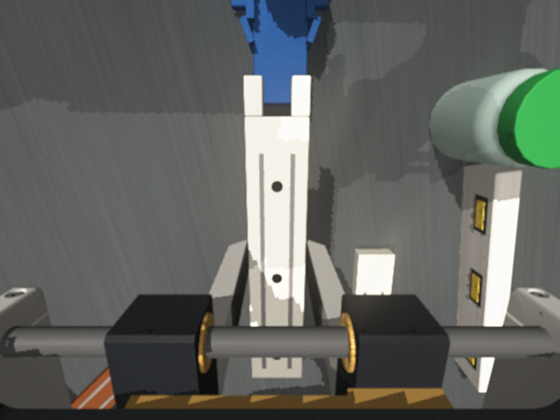

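```bash
cat > fit.py <<'E'
from h import *
def edges(Q,a,lo,hi,step=5):
    u=np.array([np.cos(a),np.sin(a)]);n=np.array([-u[1],u[0]])
    s=Q[:,:2]@u;w=Q[:,:2]@n;R_=[]
    for b in np.arange(lo,hi,step):
        m=(s>=b)&(s<b+step)
        if m.sum()>20: R_.append((b+step/2,*np.percentile(w[m],[1,99]),m.sum()))
    return np.array(R_)
E
python3 - <<'E'
from fit import *
P=np.load('P2.npy').reshape(-1,3)
a=np.radians(79.1);u=np.array([np.cos(a),np.sin(a)]);n=np.array([-u[1],u[0]])
for nm,zl,zh in(('runner',112,119),('bed',21,27),('wall',31,37)):
    Q=P[(P[:,2]>zl)&(P[:,2]<zh)&(abs(P[:,0]-545)<70)&(P[:,1]>-90)&(P[:,1]<220)]
    s=Q[:,:2]@u; s0=s.min(); print(nm,'s range',s.min().round(1),s.max().round(1))
    E=edges(Q,a,*( (-20,170) if nm=='runner' else (150,260)),10 if nm=='runner' else 4)
    print(np.c_[E,(E[:,1]+E[:,2])/2,E[:,2]-E[:,1]].round(1))
    
E
```

```text
runner s range 15.3 171.5
[[  15.  -543.3 -508.1  267.  -525.7   35.2]
 [  25.  -543.7 -508.3  697.  -526.    35.4]
 [  35.  -543.4 -508.6  711.  -526.    34.8]
 [  45.  -543.3 -508.1  756.  -525.7   35.2]
 [  55.  -543.6 -508.2  794.  -525.9   35.4]
 [  65.  -543.8 -508.   840.  -525.9   35.8]
 [  75.  -553.3 -498.6 1024.  -525.9   54.6]
 [  85.  -543.3 -508.5  894.  -525.9   34.8]
 [  95.  -543.5 -508.1  957.  -525.8   35.5]
 [ 105.  -543.3 -508.4  964.  -525.8   34.9]
 [ 115.  -543.6 -508.3 1041.  -525.9   35.3]
 [ 125.  -543.3 -508.3 1110.  -525.8   35. ]
 [ 135.  -543.5 -508.3 1145.  -525.9   35.2]
 [ 145.  -543.3 -508.3 1192.  -525.8   35. ]
 [ 155.  -543.5 -507.9  744.  -525.7   35.6]
 [ 165.  -543.7 -508.2  747.  -525.9   35.4]]
bed s range 163.0 238.3
[[ 164.  -537.  -515.3  108.  -526.2   21.6]
 [ 168.  -537.  -515.3  146.  -526.1   21.6]
 [ 172.  -536.9 -515.4  137.  -526.1   21.5]
 [ 176.  -536.8 -515.4  135.  -526.1   21.4]
 [ 180.  -536.8 -514.7  141.  -525.7   22.1]
 [ 184.  -548.9 -507.4  219.  -528.2   41.5]
 [ 188.  -549.6 -506.6  274.  -528.1   43.1]
 [ 192.  -549.
[... 167 characters left out ...]
[ 208.  -550.9 -505.4  323.  -528.1   45.5]
 [ 212.  -548.8 -507.9  294.  -528.4   40.9]
 [ 216.  -549.5 -506.5  323.  -528.    43. ]
 [ 220.  -549.4 -506.4  322.  -527.9   43. ]
 [ 224.  -552.2 -504.3  336.  -528.2   47.9]
 [ 228.  -547.6 -509.   305.  -528.3   38.5]
 [ 232.  -547.5 -509.   301.  -528.3   38.4]
 [ 236.  -547.4 -509.1  306.  -528.2   38.2]]
wall s range 206.2 234.9
[[ 208.  -553.4 -503.1   73.  -528.2   50.3]
 [ 212.  -554.9 -501.2   85.  -528.    53.7]
 [ 216.  -556.  -500.2   86.  -528.1   55.9]
 [ 220.  -557.5 -498.4   86.  -528.    59. ]
 [ 224.  -558.  -498.4  142.  -528.2   59.6]
 [ 228.  -553.3 -503.   105.  -528.2   50.3]
 [ 232.  -553.3 -503.   106.  -528.2   50.3]]
```

The wrist picture shows the runner held straight, fork up at (277,95), in line with the clamp bed at (285,40). The jar and level are to the right, clear of the runner. The depth fit puts the runner 2.3 mm off the bed line and parallel to it.

>>> play_rows(targets=[[[0.025,0.0023,0,0,30],[0.025,0.0023,0.02,0,30],[0.025,0.0023,0.04,0,30],[0.025,0.0023,0.06,0,30],[0.025,0.0023,0.068,0,30]]])

```text
t: 4.9
ee_pos: [534.1, -8.6, 50.2]
eef_rot: [0.77, 0.638, -0.001, -0.001]
ft_force: [0.0, 0.5, -1.4]
opening: 35.6
grasp_force: 15.0
```

>>> play_rows(targets=[[[0,0,0,0,30],[0,0,0,0,30],[0,0,0,0,30],[0,0,0,0,30],[0,0,0,0,30]]])

```text
t: 5.4
ee_pos: [536.2, -8.8, 53.3]
eef_rot: [0.77, 0.638, 0.001, 0.001]
ft_force: [-0.5, -0.0, -1.0]
opening: 35.8
grasp_force: 15.0
```

```bash
cat > line.py <<'E'
from fit import *
import sys
zr=float(sys.argv[1])
o,im,d,P,_=look(sys.argv[2]);Q0=P.reshape(-1,3)
a=np.radians(79.1);u=np.array([np.cos(a),np.sin(a)]);n=np.array([-u[1],u[0]])
for nm,zl,zh,lo,hi in(('runner',zr-3.5,zr+3.5,0,270),('bed',21,27,160,290),('wall',31.5,36.5,200,300)):
    Q=Q0[(Q0[:,2]>zl)&(Q0[:,2]<zh)&(abs(Q0[:,:2]@n+528)<(25 if nm=='runner' else 35))]
    if len(Q)<50: print(nm,'none');continue
    s=Q[:,:2]@u
    if nm=='runner':
        # top plane by fit
        Q=Q[s<s.max()-2]
        c=np.linalg.lstsq(np.c_[Q[:,:2]@u-150,Q[:,:2]@n+528,np.ones(len(Q))],Q[:,2],rcond=None)[0]; print('plane',c.round(4))
    E=edges(Q,a,lo,hi,10)
    print(nm,'s',np.percentile(s,[.2,99.8]).round(1));print(np.c_[E[:,0],(E[:,1]+E[:,2])/2,E[:,2]-E[:,1]].round(1).tolist())
goto(*o['ee_pos'],-10.9)
E
python3 line.py 47 w3
```

```text
plane [-1.40000e-03 -3.70000e-03  4.81886e+01]
runner s [ -1.3 197.3]
[[5.0, -529.1, 34.9], [15.0, -528.7, 35.2], [45.0, -528.6, 35.1], [55.0, -528.9, 35.2], [65.0, -528.8, 34.8], [75.0, -528.8, 35.4], [85.0, -528.8, 35.2], [95.0, -528.6, 36.5], [105.0, -528.1, 47.5], [115.0, -528.7, 34.8], [125.0, -528.6, 35.2], [135.0, -528.6, 35.0], [145.0, -528.5, 35.3], [155.0, -528.5, 34.9], [165.0, -528.4, 35.3], [175.0, -528.6, 35.1], [185.0, -528.3, 35.4], [195.0, -528.6, 35.4]]
bed s [166.2 240.6]
[[165.0, -528.2, 43.6], [175.0, -528.4, 43.8], [185.0, -528.4, 43.2], [195.0, -528.2, 43.5], [205.0, -527.9, 43.8], [215.0, -528.1, 42.7], [225.0, -528.5, 46.1], [235.0, -528.0, 38.8], [245.0, -528.1, 38.2]]
wall s [180.7 237.5]
[[205.0, -528.3, 50.3], [215.0, -528.0, 57.1], [225.0, -528.2, 59.2], [235.0, -528.0, 50.8]]
shift [ 0.      0.0001 -0.0002] turn 0.004 or -3.137 q6 0.06 pos [536.1  -8.8  53.1] yang -10.66 F [-0.5 -0.4 -0.6] T [-0.038 -0.047 -0.009] op 36.0 t 5.45
```

>>> play_rows(targets=[[[0,-0.0004,0.004,0,30],[0,-0.0004,0.007,0,30],[0.005,-0.0004,0.007,0,30],[0.01,-0.0004,0.007,0,30],[0.015,-0.0004,0.007,0,30]]])

```text
t: 5.95
ee_pos: [538.1, 6.7, 45.4]
eef_rot: [0.77, 0.638, 0.0, -0.0]
ft_force: [0.7, -0.1, -1.2]
opening: 35.6
grasp_force: 15.0
```

>>> play_rows(targets=[[[0.008,0,0,0,30],[0.016,0,0,0,30],[0.024,0,0,0,30],[0.032,0,0,0,30],[0.04,0,0,0,30]]])

```text
t: 6.45
ee_pos: [545.6, 46.2, 45.5]
eef_rot: [0.77, 0.639, -0.0, 0.0]
ft_force: [-0.2, -0.1, -0.7]
opening: 35.5
grasp_force: 15.0
```

```bash
python3 line.py 41.5 w4
```

```text
plane [-1.30000e-03 -2.30000e-03  4.04441e+01]
runner s [ 54.5 249.9]
[[55.0, -527.9, 35.1], [65.0, -527.5, 35.3], [75.0, -527.5, 33.8], [95.0, -527.4, 35.1], [105.0, -527.7, 35.5], [115.0, -527.7, 35.0], [125.0, -527.3, 35.2], [135.0, -527.6, 35.3], [145.0, -527.5, 35.8], [155.0, -527.8, 47.2], [165.0, -527.5, 35.0], [175.0, -527.4, 35.3], [185.0, -527.3, 35.1], [195.0, -527.5, 35.1], [205.0, -527.2, 35.0], [215.0, -527.4, 35.1], [225.0, -527.2, 35.0], [235.0, -527.2, 35.5], [245.0, -527.3, 35.4]]
bed s [164.1 253.9]
[[165.0, -528.1, 43.5], [175.0, -528.4, 43.9], [185.0, -528.3, 43.2], [195.0, -528.2, 43.8], [205.0, -528.3, 43.3], [215.0, -528.0, 47.5], [225.0, -528.2, 50.0], [235.0, -533.6, 27.9], [245.0, -533.4, 28.3]]
wall s [155.1 260.3]
[[205.0, -527.9, 50.4], [215.0, -528.1, 57.2], [225.0, -528.0, 59.1], [235.0, -528.0, 50.7], [245.0, -527.9, 50.6], [255.0, -527.8, 50.8]]
shift [-0.0012  0.     -0.    ] turn 0.005 or -3.136 q6 0.17 pos [545.8  47.4  45.5] yang -10.6 F [ 1.   0.8 -1.1] T [ 0.013 -0.106  0.005] op 36.1 t 6.5
```

>>> play_rows(targets=[[[0.004,0.0006,0,0,30],[0.01,0.0006,0,0,30],[0.016,0.0006,0,0,30],[0.021,0.0006,0,0,30],[0.026,0.0006,0,0,30]]], grip_force=10)

```text
t: 7.0
ee_pos: [550.9, 71.2, 45.5]
eef_rot: [0.77, 0.638, -0.0, 0.0]
ft_force: [0.1, 0.2, -1.2]
opening: 35.9
grasp_force: 10.0
```

>>> play_rows(targets=[[[0.001,0,0,0,30],[0.002,0,0,0,30],[0.003,0,0,0,30],[0.004,0,0,0,30],[0.005,0,0,0,30]]])

```text
t: 7.5
ee_pos: [551.7, 75.2, 45.5]
eef_rot: [0.77, 0.638, -0.0, 0.0]
ft_force: [-0.6, -3.4, -0.8]
opening: 35.7
grasp_force: 10.0
```

```bash
python3 line.py 41 w5
```

```text
plane [-6.00000e-04 -9.00000e-04  4.04498e+01]
runner s [ 84.  244.8]
[[85.0, -528.4, 35.0], [95.0, -528.0, 35.4], [105.0, -528.3, 34.4], [125.0, -527.9, 35.1], [135.0, -528.2, 35.5], [145.0, -528.2, 35.1], [155.0, -527.9, 35.1], [165.0, -528.1, 35.4], [175.0, -528.0, 35.8], [185.0, -528.1, 47.1], [195.0, -528.0, 34.9], [205.0, -527.9, 35.5], [215.0, -527.9, 35.0], [225.0, -528.0, 35.1], [235.0, -527.8, 35.0], [245.0, -528.1, 35.3]]
bed s [182.6 297.3]
[[185.0, -528.4, 43.6], [195.0, -528.0, 43.6], [205.0, -528.0, 43.4], [215.0, -528.1, 48.0], [225.0, -528.2, 59.7]]
wall s [184.7 290.1]
[[205.0, -528.1, 50.4], [215.0, -527.9, 56.8], [225.0, -528.1, 59.6], [235.0, -527.9, 50.7], [245.0, -527.9, 50.8], [255.0, -527.8, 50.5]]
shift [ 0. -0.  0.] turn 0.004 or -3.137 q6 0.22 pos [551.7  75.2  45.5] yang -10.66 F [-0.6 -1.6 -1.2] T [-0.336  0.044 -0.03 ] op 36.2 t 7.55
```

>>> play_rows(targets=[[[0.0003,0,0,0,30],[0.0006,0,0,0,30],[0.001,0,0,0,30],[0.001,0,0,0,30],[0.001,0,0,0,30]]])

```text
t: 8.05
ee_pos: [551.8, 75.3, 45.5]
eef_rot: [0.77, 0.638, -0.001, 0.001]
ft_force: [-1.0, -5.6, 0.0]
opening: 35.8
grasp_force: 10.0
```

```bash
python3 - <<'E'
from h import *
o,im,d,P,r=look('w6',['ring'])
c,dd=bot.capture('side');T=bot.trace('side','ring');r2=bot.trace('side','stud');PS=cloud('side',dd)
u=np.array([np.cos(np.radians(79.1)),np.sin(np.radians(79.1))]);n=np.array([-u[1],u[0]])
for nm,PP,l in(('w',P,r['ring']),('s',PS,T),('s stud',PS,r2)):
  for k in l[:1]:
    q=PP[k['mask']];q=q[~np.isnan(q[:,0])];q=q[q[:,2]>68];
    print(nm,k['confidence'],k['point'],len(q),np.median(q,0),rect(q))
goto(*o['ee_pos'],-10.9);print(P[:,:,2][np.isfinite(P[:,:,2])].max())
cv2.imwrite('pics/v6.png',np.hstack([cv2.resize(cv2.cvtColor(im,cv2.COLOR_RGB2BGR)[0:210,170:390],(440,420)),cv2.resize(cv2.cvtColor(c,cv2.COLOR_RGB2BGR)[200:320,180:280],(350,420))]))
E
```

```text
w 0.74 [292.3, 110.7] 9063 [569.19929784 164.60618054  75.01395676] (array([569. , 163.8]), array([48.4, 47.8]), 16.23)
s 0.83 [224.9, 265.7] 181 [561.43102045 174.07127509  73.24689778] (array([564.8, 170.4]), array([45.5, 38.3]), 34.45)
s stud 0.72 [287.0, 196.2] 0 [nan nan nan] (array([0., 0.]), array([0., 0.]), 0.0)
shift [-0.      0.0001 -0.    ] turn 0.004 or -3.138 q6 0.22 pos [551.7  75.3  45.4] yang -10.68 F [-0.8 -5.1  0.2] T [-1.058  0.138  0.039] op 35.6 t 8.3
165.98927695646114
  return _methods._mean(a, axis=axis, dtype=dtype,
  ret = um.true_divide(
```

View pics/v6.png

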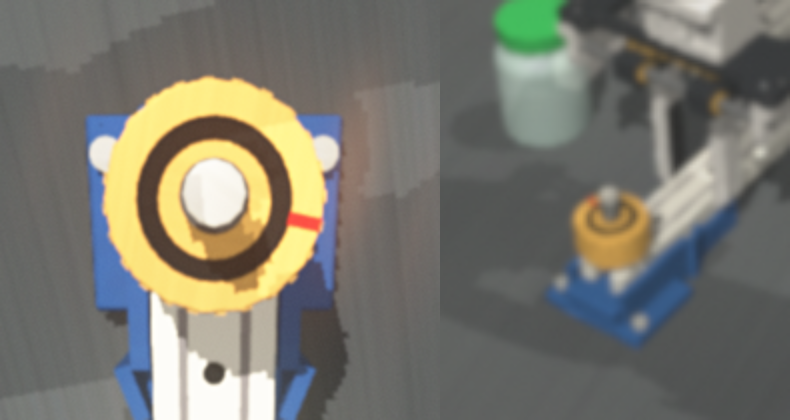

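The wrist view shows the ring at (214,195 in the crop) centred over the runner between the walls, with the red line pointing right at (305,222). The side view shows prongs round the stud. The ring centre (s = 268.4) matches the computed fork seat (267.9), and a steady 5 N push confirms the runner is home. I now ease off, lower and release.

>>> play_rows(targets=[[[-0.0005,0,0.0005,0,30],[-0.0005,0,0.001,0,30],[-0.0005,0,0.001,0,30],[-0.0005,0,0.001,0,70],[-0.0005,0,0.001,0,70]]])

```text
t: 8.8
ee_pos: [552.3, 77.2, 44.6]
eef_rot: [0.77, 0.638, 0.001, -0.0]
ft_force: [-0.1, -0.4, 0.4]
opening: 48.6
grasp_force: 0.0
```

>>> play_rows(targets=[[[0,0,0,0,70],[0,0,-0.02,0,70],[0,0,-0.05,0,75],[0,0,-0.07,0,80],[0,0,-0.08,0,80]]])

```text
t: 9.3
ee_pos: [553.1, 76.8, 126.9]
eef_rot: [0.77, 0.639, 0.002, 0.001]
ft_force: [0.1, 1.6, -0.3]
opening: 75.5
grasp_force: 0.0
```

```bash
python3 line.py 40 w7; python3 - <<'E'
from h import *
o,im,d,P,r=look('w8',['ring'])
for k in r['ring'][:1]:
    q=P[k['mask']];q=q[~np.isnan(q[:,0])];print(k['confidence'],np.median(q,0));q=q[abs(q[:,2]-74)<4]
    print(rect(q), cv2.minEnclosingCircle(q[:,:2].astype(np.float32)))
    m=k['mask']&(im[...,0]>180)&(im[...,1]<80)&(im[...,2]<80); print('red',m.sum(),np.nanmedian(P[m],0) if m.sum() else 0)
E
```

```text
plane [-6.00000e-04 -1.40000e-03  4.04291e+01]
runner s [ 83.8 246. ]
[[85.0, -528.4, 35.3], [95.0, -528.4, 35.0], [105.0, -528.4, 34.7], [115.0, -528.4, 34.4], [125.0, -527.8, 35.0], [135.0, -528.3, 35.6], [145.0, -528.3, 35.2], [155.0, -528.2, 34.9], [165.0, -528.2, 34.5], [175.0, -527.7, 35.0], [185.0, -528.1, 35.6], [195.0, -528.1, 35.2], [205.0, -528.1, 34.8], [215.0, -528.1, 34.5], [225.0, -527.6, 35.1], [235.0, -528.0, 35.4], [245.0, -528.0, 35.1]]
bed s [164.6 297.6]
[[165.0, -528.7, 43.3], [175.0, -528.7, 43.1], [185.0, -528.1, 43.6], [195.0, -528.1, 43.1], [205.0, -528.1, 42.7], [215.0, -528.0, 47.1], [225.0, -528.7, 59.2]]
wall s [206.8 290.1]
[[205.0, -528.0, 49.7], [215.0, -527.9, 56.7], [225.0, -528.0, 59.4], [235.0, -528.0, 50.2], [245.0, -528.0, 50.9], [255.0, -527.9, 50.8], [285.0, -527.9, 50.7]]
shift [ 0.     -0.0004  0.0009] turn 0.005 or -3.137 q6 0.22 pos [553.5  76.7 127.7] yang -10.64 F [ 1.1 -0.5  0.9] T [-0.006 -0.128  0.052] op 75.0 t 9.35
0.71 [569.10861881 163.98481723  74.98508819]
(array([568.8, 163.4]), array([47.7, 48.2]), 46.4) ((569.0225830078125, 163.53839111328125), 24.45680809020996)
red 15 [586.83913872 156.17523032  75.47078768]
```

```bash
python3 -c "
from h import *
goto(569,163.5,120,-10.6)"
```

```text
shift [0.0886 0.0006 0.0045] turn -0.001 or 3.141 q6 0.22 pos [552.   76.5 124.5] yang -10.64 F [-0.1 -0.1 -0.7] T [-0.059 -0.105 -0.074] op 75.0 t 9.45
```

>>> play_rows(targets=[[[0.018,0,0,-0.145,85],[0.036,0,0,-0.29,85],[0.054,0,0,-0.435,85],[0.072,0,0,-0.58,85],[0.0886,0.0006,0,-0.725,85]]])

```text
t: 9.95
ee_pos: [567.8, 163.9, 122.0]
eef_rot: [0.491, 0.871, -0.001, -0.002]
ft_force: [0.4, -0.3, -0.1]
opening: 79.8
grasp_force: 0.0
```

>>> play_rows(targets=[[[0,0,0,-0.145,85],[0,0,0,-0.29,85],[0,0,0,-0.435,85],[0,0,0,-0.58,85],[0,0,0,-0.725,85]]])

```text
t: 10.45
ee_pos: [567.7, 163.2, 121.9]
eef_rot: [0.15, 0.989, -0.001, -0.002]
ft_force: [-0.6, -0.4, -0.6]
opening: 79.9
grasp_force: 0.0
```

>>> play_rows(targets=[[[0,0,0,-0.145,85],[0,0,0,-0.29,85],[0,0,0,-0.435,85],[0,0,0,-0.58,85],[0,0,0,-0.725,85]]])

```text
t: 10.95
ee_pos: [567.7, 163.1, 121.9]
eef_rot: [-0.211, 0.978, 0.0, -0.002]
ft_force: [0.6, -0.7, 0.0]
opening: 79.5
grasp_force: 0.0
```

>>> play_rows(targets=[[[0,0,0,-0.14,85],[0,0,0,-0.28,85],[0,0,0,-0.4,85],[0,0,0,-0.4,85],[0,0,0,-0.4,85]]])

```text
t: 11.45
ee_pos: [568.1, 163.1, 122.8]
eef_rot: [-0.397, 0.918, 0.0, -0.001]
ft_force: [0.4, -0.1, -0.7]
opening: 79.7
grasp_force: 0.0
```

```bash
python3 - <<'E'
from h import *
bot.capture('side')
goto(569,163.5,62,-10.6)
o,im,d,P,r=look('w9',['ring'])
for k in r['ring'][:1]:
    q=P[k['mask']];q=q[~np.isnan(q[:,0])];q=q[abs(q[:,2]-74.5)<4]
    print(rect(q), cv2.minEnclosingCircle(q[:,:2].astype(np.float32)))
goto(569,163.5,62,-10.6)
E
```

```text
shift [-0.0009 -0.0003  0.0612] turn -0.57 or 2.572 q6 -2.2 pos [568.3 163.1 123.2] yang 136.76 F [-1.4  0.5  0.3] T [ 0.12  -0.117 -0.054] op 80.0 t 11.5
(array([568.4, 163. ]), array([47.2, 47.7]), 0.81) ((569.3126831054688, 163.59774780273438), 24.784122467041016)
shift [-0.0006 -0.0001  0.0618] turn -0.569 or 2.573 q6 -2.2 pos [568.6 163.2 123.8] yang 136.8 F [-0.5 -0.6 -0.6] T [ 0.085 -0.088  0.003] op 80.2 t 11.6
```

>>> play_rows(targets=[[[-0.0004,0,0.015,0,85],[-0.0004,0,0.03,0,75],[-0.0004,0,0.045,0,70],[-0.0004,0,0.057,0,65],[-0.0004,0,0.057,0,65]]])

```text
t: 12.1
ee_pos: [567.0, 163.1, 63.8]
eef_rot: [-0.398, 0.917, 0.001, -0.003]
ft_force: [-0.0, -0.2, -1.2]
opening: 61.4
grasp_force: 0.0
```

```bash
cat >> h.py <<'E'
def feel(n=4):
    L=[]
    for _ in range(n):
        bot.capture('side');o=bot.get_obs();L.append(np.r_[o['wrist_torque'],o['ft_force']])
    L=np.array(L);M=R.from_quat(o['eef_rot']).as_matrix()
    print('T',L[:,:3].mean(0).round(4),'sd',L[:,2].std().round(4),'F',L[:,3:].mean(0).round(1),'yang',np.degrees(np.arctan2(M[1,1],M[0,1])).round(1),'q6',o['q'][5].round(3),'z',o['ee_pos'][2].round(1),'t',round(o['t'],2),'op',round(o['opening'],1),o['grasp_force'])
E
python3 -c "
from h import *
feel(6)"
```

```text
T [ 0.1208 -0.0827  0.0122] sd 0.0288 F [ 0.2 -0.2  0.1] yang 136.9 q6 -2.205 z 68.6 t 12.4 op 60.9 0.0
```

>>> play_rows(targets=[[[0,0,0,0,50],[0,0,0,0,40],[0,0,0,0,40],[0,0,0,0,40],[0,0,0,0,40]]], grip_force=15)

```text
t: 12.9
ee_pos: [568.4, 164.5, 68.0]
eef_rot: [-0.398, 0.917, 0.001, -0.0]
ft_force: [-4.8, 3.2, 4.4]
opening: 47.8
grasp_force: 15.0
```

```bash
python3 -c "
from h import *
feel(6)"
```

```text
T [0.7949 0.7056 0.0058] sd 0.028 F [-4.   3.3  3.9] yang 136.9 q6 -2.205 z 67.9 t 13.2 op 47.6 15.000891387462616
```

>>> play_rows(targets=[[[0,0.001,0,0.1,40],[0,0.001,0.0004,0.24,40],[0,0.001,0.0008,0.38,40],[0,0.001,0.0011,0.52,40],[0,0.001,0.0013,0.65,40]]])

```text
t: 13.7
ee_pos: [568.2, 164.9, 66.8]
eef_rot: [-0.082, 0.997, 0.001, 0.0]
ft_force: [-3.9, 2.7, 2.9]
opening: 47.6
grasp_force: 15.0
```

```bash
python3 -c "
from h import *
feel(6)"
```

```text
T [0.785  0.5626 0.0032] sd 0.0305 F [-3.5  3.1  4.4] yang 99.8 q6 -1.556 z 66.7 t 14.0 op 47.6 15.001137256622314
```

>>> play_rows(targets=[[[0,0,0.0002,0.13,40],[0,0,0.0005,0.26,40],[0,0,0.0008,0.39,40],[0,0,0.001,0.52,40],[0,0,0.0012,0.65,40]]])

```text
t: 14.5
ee_pos: [568.3, 165.2, 65.6]
eef_rot: [0.24, 0.971, 0.001, -0.0]
ft_force: [-3.4, 4.1, 4.9]
opening: 47.6
grasp_force: 15.0
```

```bash
python3 -c "
from h import *
feel(6)"
```

```text
T [ 0.9118  0.5144 -0.0081] sd 0.0274 F [-3.6  4.6  4. ] yang 62.6 q6 -0.906 z 65.4 t 14.8 op 47.6 15.001289248466492
```

```bash
cat > red.py <<'E'
from h import *
o,im,d,P,r=look('red',['ring']);hsv=cv2.cvtColor(im,cv2.COLOR_RGB2HSV)
k=r['ring'][0];q=P[k['mask']];q=q[np.isfinite(q[:,0])];zt=np.median(q[q[:,2]>60][:,2]);q=q[abs(q[:,2]-zt)<2]
m=(im[...,0]>150)&(im[...,1]<90)&(im[...,2]<90)&(abs(P[...,2]-zt)<4)&(np.hypot(P[...,0]-569,P[...,1]-163.5)<26)
v=np.nanmedian(P[m],0) if m.sum() else np.zeros(3)
print(k['confidence'],'ztop',zt.round(2),'n',m.sum(),v.round(1),'ang',np.degrees(np.arctan2(v[1]-163.5,v[0]-569)).round(1))
E
python3 red.py
```

```text
0.76 ztop 72.36 n 44 [566.5 144.1  73.1] ang -97.4
```

View pics/red.png

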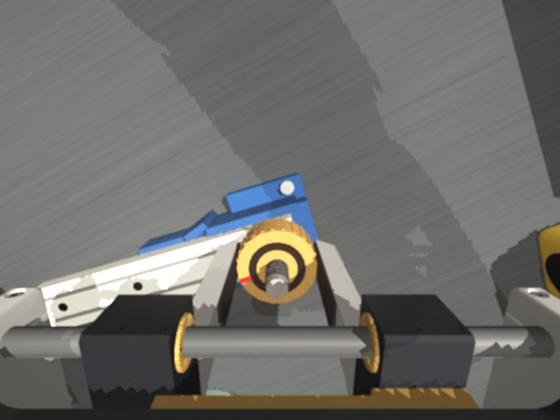

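The ring (275,262) is gripped and its red line (247,280) has turned to -97°, as expected. There's no stiffening yet, so I go on in small steps, centring the grip as I go.

>>> play_rows(targets=[[[0.0005,0.0002,0.0001,0.06,40],[0.001,0.0005,0.0002,0.12,40],[0.001,0.0005,0.0004,0.18,40],[0.001,0.0005,0.0005,0.24,40],[0.001,0.0005,0.0006,0.3,40]]])

```text
t: 15.4
ee_pos: [568.4, 165.4, 65.0]
eef_rot: [0.381, 0.925, 0.001, 0.001]
ft_force: [-2.0, 2.5, 3.2]
opening: 47.7
grasp_force: 15.0
```

```bash
python3 -c "
from h import *
feel(8)"
```

```text
T [0.7281 0.1377 0.0265] sd 0.0262 F [-1.3  3.7  4.7] yang 45.3 q6 -0.603 z 64.9 t 15.8 op 48.1 15.001706331968307
```

>>> play_rows(targets=[[[0,0,0.0001,0.06,40],[0,0,0.0002,0.12,40],[0,0,0.0004,0.18,40],[0,0,0.0005,0.24,40],[0,0,0.0006,0.3,40]]])

```text
t: 16.3
ee_pos: [568.5, 165.5, 64.4]
eef_rot: [0.516, 0.857, 0.001, 0.001]
ft_force: [-1.5, 3.8, 5.4]
opening: 48.0
grasp_force: 15.0
```

```bash
python3 -c "
from h import *
feel(8)"
```

```text
T [ 0.8688 -0.0319  0.0278] sd 0.0344 F [-0.2  4.6  5.3] yang 28.1 q6 -0.303 z 64.3 t 16.7 op 47.6 15.001961588859558
```

>>> play_rows(targets=[[[0,0,0.0001,0.06,40],[0,0,0.0002,0.12,40],[0,0,0.0004,0.18,40],[0,0,0.0005,0.24,40],[0,0,0.0006,0.3,40]]])

```text
t: 17.2
ee_pos: [568.7, 165.5, 63.8]
eef_rot: [0.638, 0.77, 0.001, 0.001]
ft_force: [-0.1, 5.5, 4.9]
opening: 47.8
grasp_force: 15.0
```

```bash
python3 -c "
from h import *
feel(8)"
```

```text
T [ 0.9152 -0.129   0.0071] sd 0.028 F [0.2 5.1 5. ] yang 10.9 q6 -0.003 z 63.8 t 17.6 op 47.6 15.002159625291824
```

>>> play_rows(targets=[[[0,0,0.0001,0.06,40],[0,0,0.0002,0.12,40],[0,0,0.0004,0.18,40],[0,0,0.0005,0.24,40],[0,0,0.0006,0.3,40]]])

```text
t: 18.1
ee_pos: [568.8, 165.5, 63.3]
eef_rot: [0.745, 0.667, 0.001, 0.001]
ft_force: [0.6, 5.0, 4.6]
opening: 47.6
grasp_force: 15.0
```

```bash
python3 -c "
from h import *
feel(8)"
```

```text
T [ 0.9194 -0.1835  0.0024] sd 0.0264 F [0.5 5.2 5. ] yang -6.3 q6 0.297 z 63.2 t 18.5 op 47.5 15.002379566431046
```

>>> play_rows(targets=[[[0.0008,0,0.0001,0.06,40],[0.0008,0,0.0002,0.12,40],[0.0008,0,0.0004,0.18,40],[0.0008,0,0.0005,0.24,40],[0.0008,0,0.0006,0.3,40]]])

```text
t: 19.0
ee_pos: [569.0, 165.6, 62.7]
eef_rot: [0.837, 0.548, 0.001, 0.001]
ft_force: [0.6, 3.5, 6.0]
opening: 47.6
grasp_force: 15.0
```

```bash
python3 -c "
from h import *
feel(8)"
```

```text
T [ 0.6222 -0.1627  0.0263] sd 0.0349 F [1.1 3.5 5.1] yang -23.5 q6 0.598 z 62.6 t 19.4 op 47.8 15.002709478139877
```

>>> play_rows(targets=[[[0,0,0.0001,0.06,40],[0,0,0.0002,0.12,40],[0,0,0.0004,0.18,40],[0,0,0.0005,0.24,40],[0,0,0.0006,0.3,40]]])

```text
t: 19.9
ee_pos: [569.1, 165.5, 62.1]
eef_rot: [0.909, 0.416, 0.001, 0.001]
ft_force: [1.2, 3.1, 5.4]
opening: 47.8
grasp_force: 15.0
```

```bash
python3 -c "
from h import *
feel(8)"
```

```text
T [ 0.5902 -0.1824  0.0125] sd 0.0389 F [1.2 3.5 5. ] yang -40.7 q6 0.898 z 62.1 t 20.3 op 47.8 15.002838671207428
```

>>> play_rows(targets=[[[0,0,0.0001,0.06,40],[0,0,0.0002,0.12,40],[0,0,0.0004,0.18,40],[0,0,0.0005,0.24,40],[0,0,0.0006,0.3,40]]])

```text
t: 20.8
ee_pos: [569.3, 165.3, 61.5]
eef_rot: [0.961, 0.276, 0.002, 0.001]
ft_force: [1.4, 2.7, 4.7]
opening: 47.4
grasp_force: 15.0
```

```bash
python3 -c "
from h import *
feel(10)"
```

```text
T [ 0.5668 -0.1956  0.0243] sd 0.018 F [1.1 3.  5.2] yang -57.8 q6 1.198 z 61.5 t 21.3 op 47.7 15.002895444631577
```

>>> play_rows(targets=[[[0,0,0.0001,0.06,40],[0,0,0.0002,0.12,40],[0,0,0.0004,0.18,40],[0,0,0.0005,0.24,40],[0,0,0.0006,0.3,40]]])

```text
t: 21.8
ee_pos: [569.3, 165.2, 61.1]
eef_rot: [0.992, 0.129, 0.002, 0.001]
ft_force: [1.8, 2.6, 5.3]
opening: 47.9
grasp_force: 15.0
```

```bash
python3 -c "
from h import *
feel(10)"
```

```text
T [ 0.4898 -0.1783  0.047 ] sd 0.0265 F [1.2 2.8 5.5] yang -75.0 q6 1.498 z 61.0 t 22.3 op 47.5 15.002912878990173
```

>>> play_rows(targets=[[[0,0,0.0001,0.05,40],[0,0,0.0002,0.1,40],[0,0,0.0003,0.15,40],[0,0,0.0004,0.2,40],[0,0,0.0004,0.2,40]]])

```text
t: 22.8
ee_pos: [569.4, 165.1, 60.7]
eef_rot: [1.0, 0.03, 0.002, 0.001]
ft_force: [-0.1, 2.5, 5.6]
opening: 47.5
grasp_force: 15.0
```

```bash
python3 -c "
from h import *
feel(8)"
```

```text
T [ 0.4359 -0.1312  0.087 ] sd 0.0254 F [0.4 1.8 6. ] yang -86.5 q6 1.698 z 60.7 t 23.2 op 47.7 15.00287801027298
```

>>> play_rows(targets=[[[0,0,0.0001,0.05,40],[0,0,0.0002,0.1,40],[0,0,0.0003,0.15,40],[0,0,0.0004,0.2,40],[0,0,0.0004,0.2,40]]])

```text
t: 23.7
ee_pos: [569.4, 164.9, 60.4]
eef_rot: [0.998, -0.07, 0.002, 0.001]
ft_force: [0.6, 1.8, 5.8]
opening: 47.7
grasp_force: 15.0
```

```bash
python3 -c "
from h import *
feel(8)"
```

```text
T [ 0.3817 -0.1127  0.1062] sd 0.0299 F [0.9 1.9 6.1] yang -97.9 q6 1.898 z 60.5 t 24.1 op 47.2 15.002773851156235
```

>>> play_rows(targets=[[[0,0,0.0001,0.05,40],[0,0,0.0002,0.1,40],[0,0,0.0003,0.16,40],[0,0,0.0003,0.16,40],[0,0,0.0003,0.16,40]]])

```text
t: 24.6
ee_pos: [569.3, 164.9, 60.1]
eef_rot: [0.989, -0.149, 0.002, 0.001]
ft_force: [0.6, 1.2, 6.5]
opening: 47.8
grasp_force: 15.0
```

```bash
python3 -c "
from h import *
feel(12)
from scipy.optimize import curve_fit
x=np.array([-.603,-.303,-.003,.297,.598,.898,1.198,1.498,1.698,1.898]);y=np.array([.0265,.0278,.0071,.0024,.0263,.0125,.0243,.047,.087,.1062])
f=lambda x,d,c:d+.115*np.clip(x-c,0,None)
p,C=curve_fit(f,x,y,[.02,1.2]);print(p,np.sqrt(np.diag(C)))"
```

```text
T [ 0.3729 -0.0841  0.1389] sd 0.0251 F [0.7 1.7 6.2] yang -107.1 q6 2.058 z 60.2 t 25.2 op 47.5 15.002544969320297
[0.0171     1.14669565] [0.00404717 0.05564467]
```

>>> play_rows(targets=[[[0,0,0,0,50],[0,0,0,0,65],[0,0,0,0,75],[0,0,0,0,80],[0,0,0,0,80]]])

```text
t: 25.7
ee_pos: [567.3, 165.3, 58.0]
eef_rot: [0.989, -0.15, -0.001, 0.001]
ft_force: [0.1, 0.7, -0.4]
opening: 74.2
grasp_force: 0.0
```

>>> play_rows(targets=[[[0,0,-0.01,0,80],[0,0,-0.03,0,80],[0,0,-0.06,0,80],[0,0,-0.08,0,80],[0,0,-0.08,0,80]]])

```text
t: 26.2
ee_pos: [570.3, 166.3, 144.0]
eef_rot: [0.989, -0.149, 0.004, -0.001]
ft_force: [-0.6, -0.1, 0.3]
opening: 74.8
grasp_force: 0.0
```

```bash
python3 red.py; python3 -c "
from h import *
c,d=bot.capture('side');P=cloud('side',d);r=bot.trace('side','runner')
for k in r[:4]:
  q=P[k['mask']];q=q[np.isfinite(q[:,0])];print(k['confidence'],np.median(q,0).round(1),rect(q[abs(q[:,2]-np.median(q[:,2]))<4]))
goto(569,163.5,120,0)
cv2.imwrite('pics/v9.png',np.hstack([cv2.resize(cv2.imread('pics/red.png'),(450,338)),cv2.resize(cv2.cvtColor(c,cv2.COLOR_RGB2BGR)[180:320,160:300],(338,338))]))"
```

```text
0.61 ztop 67.15 n 9 [565.5 180.8  67.5] ang 101.3
0.94 [543.1  60.3  38.7] (array([547.4,  61.2]), array([159.5,  36.7]), 79.16)
0.76 [ 295.5 -478.6   14.2] (array([ 292.1, -496.8]), array([198.1,  40.2]), 71.65)
0.67 [ 277.4 -212.3   13.7] (array([ 276.9, -219. ]), array([200.8,  40.7]), 34.37)
shift [0.0027 0.0014 0.0174] turn 1.271 or -1.871 q6 2.06 pos [566.9 165.7 137.4] yang -107.2 F [ 0.4  0.6 -1.2] T [0.078 0.068 0.063] op 75.3 t 26.4
```

View pics/v9.png

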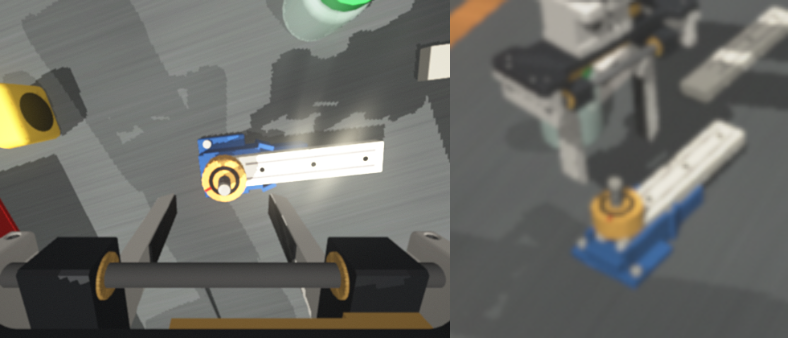

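The wrist and side views show the ring (223,178) down on the runner, which lies flat and in line in the bed with the fingers clear. The red line shows the ring turned 0.79 rad past the fitted contact point, which is one eighth of a turn.

```bash
python3 -c "
from station import bot
print(bot.job_done())"
```

```text
the job is handed in; nothing more can be done
None
```

The runner is home on the bed with its fork round the stud, the ring is about an eighth of a turn past first contact (estimated 11–12 N from turn and torque), and the job is handed in; no verdict came back.

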